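# Turn the jug to the camera and take its photograph

### The arm

A 6-joint arm with a two-finger parallel gripper is mounted at the origin on the work surface. World frame = base frame: x ahead of the robot, y to its left, z up, the work surface at z = 0. Lengths are in m, angles in degrees, forces in N, time in s.
With the tool pointing down it reaches from about 0.275 to 0.725 m from the base axis. Payload 15.9 kg.
Tool frame: the origin (TCP) lies midway between the tips of the shut fingers; the grasp point (between the pads) lies behind it (bot.tcp_to_grasp is the z of the grasp point in the tool frame, in m); z points along the fingers, y is the line along which they close (so a half turn about z gives the same grasp; the last joint's range is limited). The gripper opens to 85 mm and grips with 20 to 120 N. Pads are 22 mm wide; open, the fingers measure 114 mm over their backs; the gripper's body (76 mm by 85 mm) begins 54 mm behind the grasp point. The pads swing forward as they close: fully open they stand 13 mm farther back than shut.
Start: joints at [73.339, 12.198, -1.971, 75.831, 0, 90], TCP at [0.143, 0.479, 0.231] pointing down, gripper open.
Joint ranges: [-170.91, 170.91], [-42.67, 98.43], [-65.05, 77.54], [-120.47, 116.71], [-90, 82.35], [-180, 180]. Speed limits (degrees/s): [108.29, 108.29, 136.94, 147.25, 180, 180].

### API

Orientations are given as [roll, pitch, yaw] about the fixed x, y, z axes, in that order (R = Rz(yaw) Ry(pitch) Rx(roll)).
In Python, from cell import bot, optics gives the robot as it stands.
- The arm moves only by the tool servo_tool, never from a script. Its argument "plan" is a list of rows, each an object with "offset": the shift along the tool's x, y, z in units of 100 mm (1.0 is 100 mm), a list of three; "dr": the turn, a rotation vector about the tool's x, y, z in units of 360 degrees (1.0 is 360 degrees), a list of three; "jaw": the opening, from 0 (shut) to 1 (fully open). A call has 1 to 12 rows; each row shifts and turns the commanded pose from where the row before left it, along the tool's axes as they then stand; what a row does not reach is not made up. A row lasts 1/12 s, in which the tool goes at most 41.7 mm and 7.16 degrees, less where a joint would pass 70% of its speed; a pose out of reach is approached as far as the arm can. A call with a number of a shift or a turn outside -1 to 1 is refused whole. A call with a gripper value outside its range is refused whole. The fingers move at their own pace and stop on an object; the grip force is fixed at half the most. Time passes only in rows, so rows that do not move let the fingers close. It gives the time, the measured TCP pose, the force, the opening and the grip force at its end, in the units of the state.
- bot.observe(): the state, without advancing time (a new reading comes with each control period).
- optics.snapshot(name): name is "side" or "top"; returns a dict with "color" (480x640x3 uint8, blue, green, red), "range_z" (480x640 float32, m along the optical axis (not along the pixel's ray), 0 where there is no reading), "fx", "fy", "cx", "cy" (pixels), "dist" ([k1, k2, p1, p2, k3] as OpenCV has them; the pictures are not rectified), "xyz" and "attitude" of the camera in the world. Camera axes: x right, y up, looking along -z (the intrinsics and any distortion apply to the point x, -y, -z); pixel columns grow to the right and rows downward; lengths in m; the calibration is good to about 2 mm. A picture is of the moment at which its call begins.
- bot.job_done(): hands the job in; it is judged then, once.
The state is a dict: "time_s": time; "q": joint angles; "joint_velocities": joint speeds; "tau": joint torques, N m; "tool_pos": TCP position; "eef_rot": TCP orientation; "contact_force": force on the tool from outside, world axes, zero at the start; "ft_torque": the same for the moment, N m; "grip_width": finger opening in m; "gripper_force": force on a finger pad.
Only numpy, scipy, OpenCV 4.12 (cv2) and the standard library are available. Lean on these libraries where they do the work, as an engineer would, in place of code of your own. Each camera call takes 0.05 s, during which the arm holds its last target. There are 200 camera calls.

### The job

Turn the jug on its turntable so that its spout points straight at the camera lens: push one of the turntable's arms round gently with a fingertip, without gripping it and without touching the jug. When the turntable is still, press the grey release button down to take the photograph (not before the jug is right), let go of it, and leave the camera, the sherd, the glue bottle and the brush alone.

Things in the scene. Friction and masses are not known exactly. Their poses are not given: they have to be found in the camera images.
- turntable: Aluminium disc, 150 mm across, top 34 mm above the table, on a fixed dark foot. Turns about its vertical axis either way without end; a slight drag (0.08 N m) stops it where it is left. Three arms 120 degrees apart: upright loops of 10 mm steel rod on the radius, 90 to 142 mm from the axis, 24 to 84 mm above the table. Origin on the axis, 24 mm above the table; z up; x along arm a
- spoke_a (a point): top of arm a, middle of its top bar: 116 mm out from the turntable axis, 84 mm above the table
- spoke_b (a point): the same point of arm b, 120 degrees counter-clockwise (seen from above) from arm a
- spoke_c (a point): the same point of arm c, 240 degrees counter-clockwise (seen from above) from arm a
- jug: Small terracotta jug with plaster fills on three feet, loose (0.25 to 0.5 kg) on the middle of the disc, carried round by it; 76 mm tall (top 110 mm above the table), belly 86 mm across. A tapering spout on one side, a looped handle on the opposite side, both within 70 mm of its axis. Origin at the centre of its feet's underside; x towards the spout, z up
- spout_tip (a point): tip of the spout, 68 mm from the jug's axis along its x and 72 mm above its feet
- camera: Black compact camera, 100 mm wide, 104 mm high with its table tripod, fixed, about 0.27 m from the turntable axis and looking at it. Origin on the table under it; the lens looks along its -x
- lens (a point): centre of the camera's front lens, 74 mm above the table
- release (a joint): travel of the release button, m: 0 up, 0.006 fully down; springs back; about 4 N to press fully
- release_top (a point): centre of the top of the grey round button, 32 mm across, in a black housing on the table, 22 mm above the table; pressed straight down
- sherd: loose curved terracotta sherd, about 80 by 55 mm; origin under its middle
- glue: loose white glue bottle, 44 mm across, 95 mm tall; origin at the centre of its underside
- brush: loose brush, 170 mm long, lying on the table; origin under its middle
Things that resemble listed ones, but are neither listed nor needed, are in the scene too. What is shaped like the camera but blue is not meant.

How it is judged:
By the outcome, as a careful person would: the job done as asked, in the order asked, and still so for the second after the job is handed in, with the robot touching nothing.
It also fails if it takes over 54 s, if anything falls off the work surface, if the arm or the gripper's body presses on something with over 40 N, if the wrist force passes 120 N, or if a joint passes its speed limit or range.

## Working session

There is one attempt and no reset: what is moved stays moved. The work goes in short steps, Python scripts to look and compute and a tool call to move; the robot and the scene stay as the last step left them, time stands still between calls to the robot, and variables do not carry over. Pictures are saved under pics/ and viewed, at most 10 in all, crops included, and the job is handed in when it is done.

Besides the shell and the picture viewer there is one more tool, called after "Emit:" as a command line: name --argument value ..., lists and objects as JSON in quotes. servo_tool: Moves the arm, as the interface text tells. Shifts and turns lie within -1 to 1; 1 stands for 100 mm of shift or 360 degrees of turn. Its arguments: {"type":"object","properties":{"plan":{"type":"array"}},"required":["plan"]}

```bash
mkdir -p pics
cat > h.py <<'E'
import numpy as np,cv2,pickle
from scipy.spatial.transform import Rotation as R
from cell import bot,optics
def snap(n,f):
    s=optics.snapshot(n); cv2.imwrite(f'pics/{f}.png',s['color']); pickle.dump(s,open(f'{f}.pkl','wb')); return s
def load(f): return pickle.load(open(f'{f}.pkl','rb'))
def rot(s):
    a=np.array(s['attitude'],float)
    return a if a.shape==(3,3) else R.from_euler('xyz',a,degrees=True).as_matrix()
def ray(s,u,v):
    K=np.array([[s['fx'],0,s['cx']],[0,s['fy'],s['cy']],[0,0,1]])
    p=cv2.undistortPoints(np.array([[[u,v]]],float),K,np.array(s['dist'],float))[0,0]
    return rot(s)@np.array([p[0],-p[1],-1])
def atz(s,u,v,z):
    d=ray(s,u,v);o=np.array(s['xyz']); return o+d*(z-o[2])/d[2]
def atd(s,u,v):
    return np.array(s['xyz'])+ray(s,u,v)*s['range_z'][int(round(v)),int(round(u))]
def proj(s,P):
    K=np.array([[s['fx'],0,s['cx']],[0,s['fy'],s['cy']],[0,0,1]])
    c=rot(s).T@(np.array(P)-s['xyz']); c=c*[1,-1,-1]
    return cv2.projectPoints(c.reshape(1,3),np.zeros(3),np.zeros(3),K,np.array(s['dist'],float))[0].ravel()
E
python3 -c "
from h import *
for n in ['top','side']:
    s=snap(n,n+'0'); print(n,s['xyz'],s['attitude'],s['fx'],s['dist'])
print(bot.observe())"
```

```text
top [ 0.4708059  -0.01717733  1.19423332] [  4.71367343  -0.56391216 -91.4501968 ] 478.26203606005504 [0.03767783 0.         0.         0.         0.        ]
side [0.41609305 0.96497308 0.81366442] [  54.10389016   -0.85634548 -169.47252338] 547.5373849127338 [-0.07101022  0.          0.          0.          0.        ]
{'time_s': 0.1, 'q': array([ 7.33391749e+01,  1.22203600e+01, -2.00282829e+00,  7.58318142e+01,
        9.13453691e-04,  8.99985056e+01]), 'joint_velocities': array([ 0.07169529, -0.13161385,  0.12822984, -0.09889392,  0.04803145,
       -0.02819421]), 'tau': array([-2.49508412e-03, -6.87246895e+01,  4.87807631e+01,  1.22292325e-02,
       -2.25281342e-04, -8.89199413e-06]), 'tool_pos': array([0.14326278, 0.4787262 , 0.2308924 ]), 'eef_rot': array([-1.79944998e+02, -9.14887876e-04,  1.63340668e+02]), 'contact_force': array([-0.48348718, -0.16597059, -0.30423585]), 'ft_torque': array([ 0.03783647, -0.03634387, -0.00877244]), 'gripper_force': 0.0, 'grip_width': 0.08536029604214207}
```

View pics/top0.png

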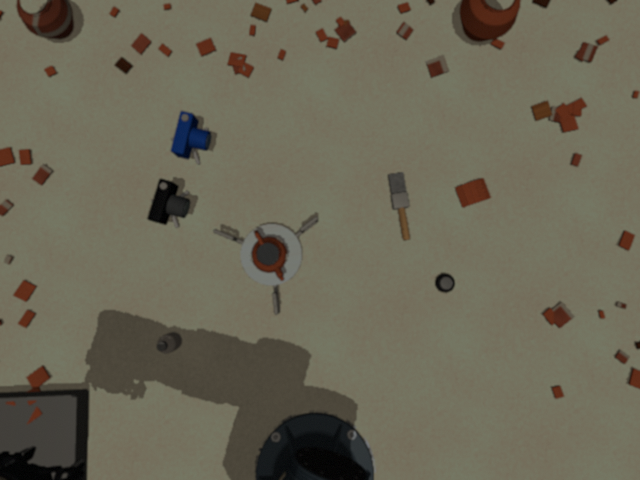

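View pics/side0.png

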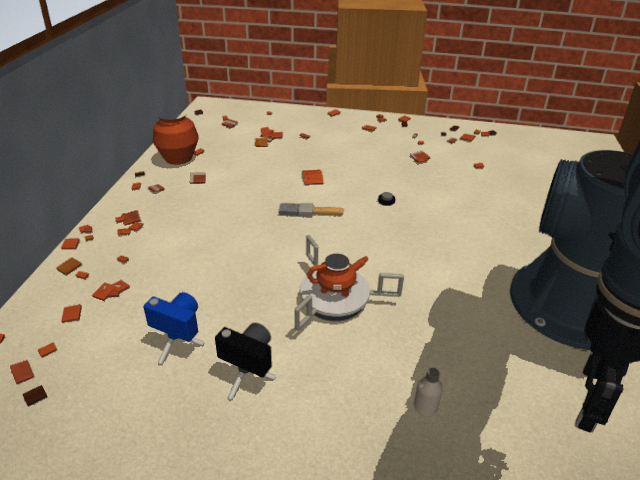

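Top view: black camera at (168,202), blue decoy at (190,136), jug at (268,253), arms at (228,234), (310,224) and (277,300), release button at (445,283), brush at (400,205), sherd at (473,192), glue at (168,343). The black one is the camera meant. I'll enlarge the jug and the camera to check.

```bash
python3 -c "
from h import *
a=load('top0')['color'][175:325,140:340]; b=load('side0')['color'][225:375,205:405]
cv2.imwrite('pics/c0.png',np.vstack([cv2.resize(a,None,fx=2,fy=2,interpolation=2),cv2.resize(b,None,fx=2,fy=2,interpolation=2)]))
cv2.imwrite('pics/c1.png',cv2.resize(a,None,fx=4,fy=4,interpolation=2))
cv2.imwrite('pics/c2.png',cv2.resize(b,None,fx=4,fy=4,interpolation=2))
"
```

```text
(no output)
```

View pics/c1.png

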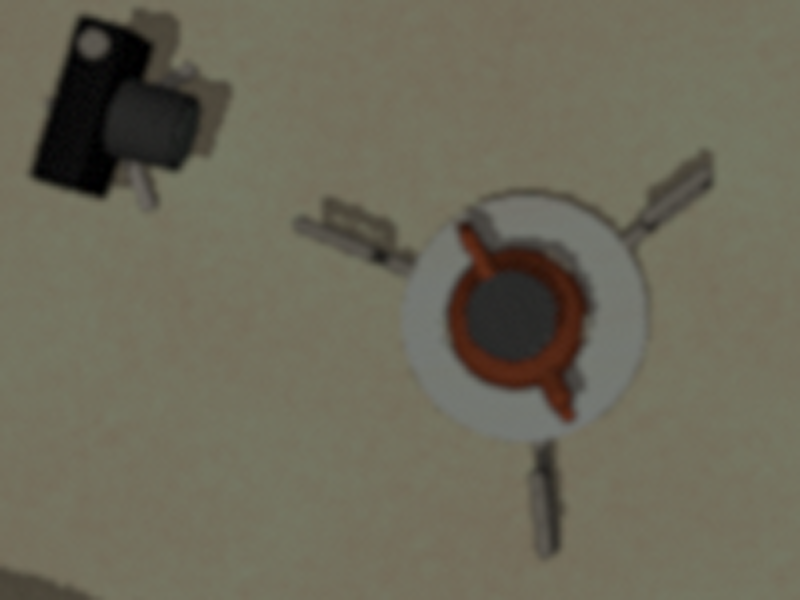

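View pics/c2.png

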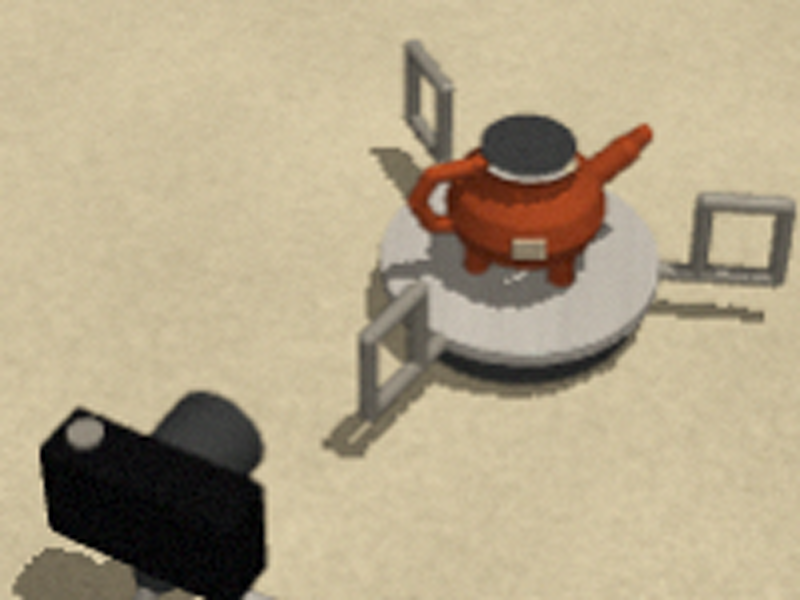

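The crops show the spout pointing at the robot, tip at crop (570,415) in the top view, with the handle opposite at (465,228). The black camera's lens front is at about (190,125), facing the turntable. Next I compute positions.

```bash
cat >> h.py <<'E'
def cr(s,u,v,z): return atz(s,140+(u+.5)/4-.5,175+(v+.5)/4-.5,z)
def ang(d): return np.degrees(np.arctan2(d[1],d[0]))
E
python3 -c "
from h import *
s=load('top0')
# disc centre: ellipse fit over bright disc at z=.034
P=[cr(s,u,v,.034) for u,v in [(403,318),(648,318),(527,190),(527,441)]]
c=[ (P[2][0]+P[3][0])/2,(P[0][1]+P[1][1])/2]
print('axis',c,P[2][0]-P[3][0],P[0][1]-P[1][1])
c=np.array(c)
for n,(u,v) in dict(L=(348,240),Rr=(680,192),N=(541,513)).items():
    p=cr(s,u,v,.084)[:2]; print(n,p,np.linalg.norm(p-c),ang(p-c))
t=cr(s,569,413,.106)[:2]; m=cr(s,513,316,.110)[:2]; h=cr(s,466,230,.095)[:2]
print('spout',t,ang(t-c),np.linalg.norm(t-c),'jugc',m,ang(t-m),'handle',h,ang(t-h))
l=cr(s,190,130,.074)[:2]; 
print('lens',l,np.linalg.norm(l-c),ang(l-c))
for z in (.104,): print('cam body', cr(s,82,15,z),cr(s,32,175,z),cr(s,150,40,z),cr(s,103,197,z))
print('button',atz(s,445,283,.022),atd(s,445,283))
w=load('side0')
for n,(u,v) in dict(sp=(648,131)).items(): print(n,atz(w,205+u/4,225+v/4,.106))
print('button side',atz(w,387,197,.022)); print('lens side',atz(w,205+240/4,225+430/4,.074))
print('N side',atz(w,205+745/4,225+201/4,.084),'L side',atz(w,205+393/4,225+318/4,.084),'R', atz(w,205+430/4,225+62/4,.084))
print(proj(s,[*c,.034]))
"
```

```text
axis [np.float64(0.5237407285904044), np.float64(0.09123233237706721)] 0.15200067145703522 0.14804214282817962
L [0.5674904  0.18866817] 0.10680719434132596 65.81943886284427
Rr [ 0.59086269 -0.00453883] 0.11695073322169594 -54.97500980266848
N [0.40742511 0.07956639] 0.11689917567730142 -174.27264136527833
spout [0.46429567 0.06090905] -152.97359989428853 0.06673242402039921 jugc [0.51978719 0.09126723] -151.3179120587437 handle [0.57065237 0.11896412] -151.37197000275458
lens [0.63540972 0.28211321] 0.22114581666091532 59.671544181275216
cam body [0.69878295 0.33509987 0.104     ] [0.60721085 0.36315971 0.104     ] [0.68349207 0.29659539 0.104     ] [0.59368699 0.32325295 0.104     ]
button [ 0.44149956 -0.33038196  0.022     ] [ 0.44147498 -0.33064461  0.02101696]
sp [0.46016571 0.06455065 0.106     ]
button side [ 0.43976037 -0.31945022  0.022     ]
lens side [0.623302   0.28308768 0.074     ]
N side [0.40608977 0.08453176 0.084     ] L side [0.56693851 0.2060414  0.084     ] R [ 0.58766108 -0.00075578  0.084     ]
[271.02927608 253.33092149]
```

```bash
cat >> h.py <<'E'
def cloud(s):
    v,u=np.mgrid[0:480,0:640]; K=np.array([[s['fx'],0,s['cx']],[0,s['fy'],s['cy']],[0,0,1]])
    p=cv2.undistortPoints(np.stack([u.ravel(),v.ravel()],1).astype(float)[:,None],K,np.array(s['dist'],float))[:,0]
    d=np.c_[p[:,0],-p[:,1],-np.ones(len(p))]*s['range_z'].reshape(-1,1)
    return (d@rot(s).T+np.array(s['xyz'])).reshape(480,640,3)
def jug(s,c):
    X=cloud(s); b,g,r=[s['color'][...,i].astype(int) for i in range(3)]
    rr=np.hypot(X[...,0]-c[0],X[...,1]-c[1])
    red=(r>1.8*g)&(r>50)&(rr<.09)&(X[...,2]>.04)
    return X[red]
E
python3 -c "
from h import *
c=np.array([.5237,.0912])
for f in ('top0','side0'):
    s=load(f);X=cloud(s)
    rr=np.hypot(X[...,0]-c[0],X[...,1]-c[1])
    d=X[(rr<.085)&(abs(X[...,2]-.034)<.005)]
    A=np.c_[d[:,:2],np.ones(len(d))]
    print(f,'disc z',d[:,2].mean(),'bbox c',(d.min(0)+d.max(0))/2,np.ptp(d,axis=0))
    J=jug(s,c); q=J[:,:2]-c; r=np.hypot(*q.T)
    for nm,sel in (('far sp',(r>.052)&(q[:,0]<0)),('far ha',(r>.047)&(q[:,0]>0))):
        m=J[sel]; print(nm,len(m),m.mean(0) if len(m) else '',ang((m.mean(0)[:2]-c)))
    a=X[(rr>.08)&(rr<.15)&(X[...,2]>.07)&(X[...,2]<.1)]
    th=np.degrees(np.arctan2(*(a[:,:2]-c).T[::-1]))
    for lo,hi in((45,85),(-75,-35),(-200,-155)):
        t=np.where(th>100,th-360,th);k=a[(t>lo)&(t<hi)]
        if len(k): print('arm',ang(k.mean(0)[:2]-c),np.hypot(*(k.mean(0)[:2]-c)),len(k),k[:,2].max())
    # camera black
    m=(abs(X[...,0]-.645)<.08)&(abs(X[...,1]-.315)<.07)&(X[...,2]>.05)
    k=X[m]; dk=k
    top=k[k[:,2]>.094]; ln=k[(k[:,2]<=.099)&(k[:,2]>.088)]
    q=top[:,:2]; 
    print('top',top.mean(0),cv2.minAreaRect(q.astype(np.float32)) )
    print('lens',len(ln),ln.mean(0), cv2.minAreaRect(ln[:,:2].astype(np.float32)))
"
```

```text
top0 disc z 0.03429427480246775 bbox c [0.5178514  0.09240727 0.03398826] [0.15591503 0.15244643 0.00995896]
far sp 21 [0.47143614 0.06536813 0.10287233] -153.6987123198501
far ha 8 [0.56706341 0.11651164 0.10590502] 30.272521130745275
arm 66.82728847476741 0.11576765997225975 94 0.08964714601903534
arm -55.07557676098311 0.11557833275693478 92 0.08845409788232161
arm -174.8337191878957 0.11715577636958177 94 0.0896770218963836
top [0.64595144 0.32792803 0.10215282] ((0.6430574059486389, 0.3181115686893463), (0.07168694585561752, 0.099827341735363), 72.15078735351562)
lens 321 [0.63899541 0.30632387 0.09429714] ((0.6372067928314209, 0.3159998059272766), (0.06955677270889282, 0.09492569416761398), 56.462337493896484)
side0 disc z 0.0338910934861682 bbox c [0.51778468 0.0928795  0.03395793] [0.15718069 0.15305354 0.00986493]
far sp 47 [0.46790826 0.06874482 0.10029171] -158.07609944943053
far ha 69 [0.56763485 0.1226576  0.09054902] 35.60287530218149
arm 67.5148190185518 0.11990453926365985 129 0.08770281042951322
arm -53.34631830526264 0.10924833392051735 85 0.08648833195276584
arm -176.10568333059337 0.11696171959344744 142 0.08662079199590367
top [0.64439727 0.33579448 0.10234561] ((0.6423293948173523, 0.31961050629615784), (0.07340577989816666, 0.10133124142885208), 73.24498748779297)
lens 504 [0.63753657 0.32621142 0.09417731] ((0.6422019004821777, 0.31872883439064026), (0.07516779005527496, 0.10159553587436676), 73.24498748779297)
```

Emit:
servo_tool --plan '[{"offset": [-0.245,-0.129,0],"dr": [0,0,0],"jaw": 0},{"offset": [-0.245,-0.129,0],"dr": [0,0,0],"jaw": 0},{"offset": [-0.245,-0.129,0],"dr": [0,0,0],"jaw": 0},{"offset": [-0.245,-0.129,0],"dr": [0,0,0],"jaw": 0},{"offset": [-0.245,-0.129,0],"dr": [0,0,0],"jaw": 0},{"offset": [-0.245,-0.129,0],"dr": [0,0,0],"jaw": 0},{"offset": [-0.245,-0.129,0],"dr": [0,0,0],"jaw": 0},{"offset": [-0.245,-0.129,0],"dr": [0,0,0],"jaw": 0},{"offset": [-0.245,-0.129,0],"dr": [0,0,0],"jaw": 0},{"offset": [-0.245,-0.129,0],"dr": [0,0,0],"jaw": 0},{"offset": [-0.245,-0.129,0],"dr": [0,0,0],"jaw": 0},{"offset": [-0.245,-0.129,0],"dr": [0,0,0],"jaw": 0}]'

```text
time_s: 1.1
tool_pos: [0.3813, 0.2452, 0.2311]
eef_rot: [-180.0, -0.0, 163.3]
contact_force: [-0.4, 0.1, -1.1]
grip_width: 0.0001
gripper_force: 0.0
```

Emit:
servo_tool --plan '[{"offset": [-0.245,-0.129,0],"dr": [0,0,0],"jaw": 0},{"offset": [-0.245,-0.129,0],"dr": [0,0,0],"jaw": 0},{"offset": [-0.245,-0.129,0],"dr": [0,0,0],"jaw": 0},{"offset": [-0.245,-0.129,0],"dr": [0,0,0],"jaw": 0},{"offset": [-0.245,-0.129,0],"dr": [0,0,0],"jaw": 0},{"offset": [-0.245,-0.129,0],"dr": [0,0,0],"jaw": 0},{"offset": [-0.245,-0.129,0],"dr": [0,0,0],"jaw": 0},{"offset": [-0.245,-0.129,0],"dr": [0,0,0],"jaw": 0},{"offset": [-0.245,-0.129,0],"dr": [0,0,0],"jaw": 0},{"offset": [-0.245,-0.129,0],"dr": [0,0,0],"jaw": 0},{"offset": [-0.245,-0.129,0],"dr": [0,0,0],"jaw": 0},{"offset": [-0.245,-0.129,0],"dr": [0,0,0],"jaw": 0}]'

```text
time_s: 2.1
tool_pos: [0.6185, 0.0126, 0.2309]
eef_rot: [-180.0, -0.0, 163.3]
contact_force: [0.4, 0.7, 1.0]
grip_width: -0.0001
gripper_force: 0.0
```

Emit:
servo_tool --plan '[{"offset": [0,0,0],"dr": [0,0,-0.0186],"jaw": 0},{"offset": [0,0,0],"dr": [0,0,-0.0186],"jaw": 0},{"offset": [0,0,0],"dr": [0,0,-0.0186],"jaw": 0},{"offset": [0,0,0],"dr": [0,0,-0.0186],"jaw": 0},{"offset": [0,0,0],"dr": [0,0,-0.0186],"jaw": 0},{"offset": [0,0,0],"dr": [0,0,-0.0186],"jaw": 0},{"offset": [0,0,0],"dr": [0,0,-0.0186],"jaw": 0},{"offset": [0,0,0],"dr": [0,0,-0.0186],"jaw": 0},{"offset": [0,0,0],"dr": [0,0,-0.0186],"jaw": 0},{"offset": [0,0,0],"dr": [0,0,-0.0186],"jaw": 0},{"offset": [0,0,0],"dr": [0,0,0],"jaw": 0},{"offset": [0,0,0],"dr": [0,0,0],"jaw": 0}]'

```text
time_s: 3.1
tool_pos: [0.6178, 0.0138, 0.231]
eef_rot: [180.0, -0.0, -129.9]
contact_force: [-0.1, 0.5, -0.9]
grip_width: 0.0001
gripper_force: 0.0
```

```bash
python3 -c "
from h import *
from scipy.optimize import least_squares
s=load('top0');c=np.array([.5237,.0912])
X=cloud(s)
rr=np.hypot(X[...,0]-c[0],X[...,1]-c[1])
a=X[(rr>.08)&(rr<.15)&(X[...,2]>.07)&(X[...,2]<.1)];th=np.degrees(np.arctan2(*(a[:,:2]-c).T[::-1]));t=np.where(th>100,th-360,th)
M=np.array([a[(t>l)&(t<h)].mean(0)[:2] for l,h in((45,85),(-75,-35),(-200,-155))])
f=lambda p:np.r_[[M[i]-p[:2]-.116*np.array([np.cos(p[2]-i*2*np.pi/3),np.sin(p[2]-i*2*np.pi/3)]) for i in range(3)]].ravel()
r=least_squares(f,[*c,1.15]);print(r.x[:2],np.degrees(r.x[2]),r.fun)
print(bot.tcp_to_grasp,bot.observe()['q'])
"
```

```text
[0.52204776 0.0915716 ] 65.6378149856614 [-0.00064309  0.00038535  0.00023181 -0.00086009  0.00041128  0.00047474]
-0.0187 [ 1.27888594e+00  2.68806944e+01  1.86450062e+01  8.17954171e+01
  3.05095336e-03 -4.88045386e+01]
```

Emit:
servo_tool --plan '[{"offset": [0,0,0.25],"dr": [0,0,0],"jaw": 0},{"offset": [0,0,0.25],"dr": [0,0,0],"jaw": 0},{"offset": [0,0,0.25],"dr": [0,0,0],"jaw": 0},{"offset": [0,0,0.25],"dr": [0,0,0],"jaw": 0},{"offset": [0,0,0.25],"dr": [0,0,0],"jaw": 0},{"offset": [0,0,0.25],"dr": [0,0,0],"jaw": 0},{"offset": [0,0,0.2],"dr": [0,0,0],"jaw": 0},{"offset": [0,0,0.06],"dr": [0,0,0],"jaw": 0},{"offset": [0,0,0],"dr": [0,0,0],"jaw": 0},{"offset": [0,0,0],"dr": [0,0,0],"jaw": 0}]'

```text
time_s: 3.93
tool_pos: [0.6182, 0.0138, 0.0561]
eef_rot: [-180.0, 0.0, -129.8]
contact_force: [1.5, 0.4, 0.3]
grip_width: -0.0001
gripper_force: 0.0
```

Emit:
servo_tool --plan '[{"offset": [0.0215,0,0],"dr": [0,0,0.00278],"jaw": 0},{"offset": [0.0215,0,0],"dr": [0,0,0.00278],"jaw": 0},{"offset": [0.0215,0,0],"dr": [0,0,0.00278],"jaw": 0},{"offset": [0.0215,0,0],"dr": [0,0,0.00278],"jaw": 0},{"offset": [0.0215,0,0],"dr": [0,0,0.00278],"jaw": 0},{"offset": [0.0215,0,0],"dr": [0,0,0.00278],"jaw": 0},{"offset": [0.0215,0,0],"dr": [0,0,0.00278],"jaw": 0},{"offset": [0.0215,0,0],"dr": [0,0,0.00278],"jaw": 0},{"offset": [0.0215,0,0],"dr": [0,0,0.00278],"jaw": 0},{"offset": [0.0215,0,0],"dr": [0,0,0.00278],"jaw": 0},{"offset": [0.0215,0,0],"dr": [0,0,0.00278],"jaw": 0},{"offset": [0.0215,0,0],"dr": [0,0,0.00278],"jaw": 0}]'

```text
time_s: 4.93
tool_pos: [0.5995, -0.0045, 0.0553]
eef_rot: [-180.0, 0.0, -141.8]
contact_force: [-0.0, 0.6, 0.9]
grip_width: 0.0001
gripper_force: 0.3
```

```bash
cat >> h.py <<'E'
C=np.array([.522,.0916])
def pol():
    o=bot.observe(); p=o['tool_pos'][:2]-C
    print('t',o['time_s'],'r',np.hypot(*p),'b',ang(p),o['tool_pos'],o['eef_rot'],o['contact_force'])
E
python3 -c "
from h import *
pol()"
```

```text
t 4.9333 r 0.12340680877766382 b -51.11097780582011 [ 0.59947651 -0.00445535  0.05531783] [-1.79999550e+02  2.55265617e-03 -1.41810295e+02] [-0.02182697  0.55037964  0.89231398]
```

Emit:
servo_tool --plan '[{"offset": [0.043,0,0],"dr": [0,0,0.00556],"jaw": 0},{"offset": [0.043,0,0],"dr": [0,0,0.00556],"jaw": 0},{"offset": [0.043,0,0],"dr": [0,0,0.00556],"jaw": 0},{"offset": [0.043,0,0],"dr": [0,0,0.00556],"jaw": 0},{"offset": [0.043,0,0],"dr": [0,0,0.00556],"jaw": 0},{"offset": [0.043,0,0],"dr": [0,0,0.00556],"jaw": 0},{"offset": [0.043,0,0],"dr": [0,0,0.00556],"jaw": 0},{"offset": [0.043,0,0],"dr": [0,0,0.00556],"jaw": 0},{"offset": [0.043,0,0],"dr": [0,0,0.00556],"jaw": 0},{"offset": [0.043,0,0],"dr": [0,0,0.00556],"jaw": 0},{"offset": [0.043,0,0],"dr": [0,0,0.00556],"jaw": 0},{"offset": [0.043,0,0],"dr": [0,0,0.00556],"jaw": 0}]'

```text
time_s: 5.93
tool_pos: [0.5538, -0.028, 0.0553]
eef_rot: [180.0, 0.0, -165.9]
contact_force: [0.3, 1.0, 0.1]
grip_width: 0.0002
gripper_force: 0.3
```

Emit:
servo_tool --plan '[{"offset": [0.043,0,0],"dr": [0,0,0.00556],"jaw": 0},{"offset": [0.043,0,0],"dr": [0,0,0.00556],"jaw": 0},{"offset": [0.043,0,0],"dr": [0,0,0.00556],"jaw": 0},{"offset": [0.043,0,0],"dr": [0,0,0.00556],"jaw": 0},{"offset": [0.043,0,0],"dr": [0,0,0.00556],"jaw": 0},{"offset": [0.043,0,0],"dr": [0,0,0.00556],"jaw": 0},{"offset": [0.043,0,0],"dr": [0,0,0.00556],"jaw": 0},{"offset": [0.043,0,0],"dr": [0,0,0.00556],"jaw": 0},{"offset": [0.043,0,0],"dr": [0,0,0.00556],"jaw": 0},{"offset": [0.043,0,0],"dr": [0,0,0.00556],"jaw": 0},{"offset": [0.043,0,0],"dr": [0,0,0.00556],"jaw": 0},{"offset": [0.043,0,0],"dr": [0,0,0.00556],"jaw": 0}]'

```text
time_s: 6.93
tool_pos: [0.5027, -0.0308, 0.0554]
eef_rot: [180.0, 0.0, 170.1]
contact_force: [-0.0, -0.0, -0.8]
grip_width: -0.0005
gripper_force: 0.3
```

```bash
cat >> h.py <<'E'
def arms(s):
    X=cloud(s);rr=np.hypot(*(X[...,:2]-C).transpose(2,0,1))
    a=X[(rr>.095)&(rr<.138)&(X[...,2]>.078)&(X[...,2]<.09)][:,:2]-C
    th=np.degrees(np.arctan2(a[:,1],a[:,0])); 
    k=np.histogram(th,bins=np.arange(-180,181,5)); print('arms hist',[(int(k[1][i]),int(n)) for i,n in enumerate(k[0]) if n>5])
def jugyaw(s):
    J=jug(s,C);q=J[:,:2]-C;r=np.hypot(*q.T);J=J[(r>.05)];q=q[r>.05];th=np.degrees(np.arctan2(q[:,1],q[:,0]))
    k=np.histogram(th,bins=np.arange(-180,181,5)); print('jug far',[(int(k[1][i]),int(n)) for i,n in enumerate(k[0]) if n>0])
    e=np.linalg.eigh(np.cov(q.T))[1][:,1]; print('line',ang(e)%180)
E
python3 -c "
from h import *
pol();s=snap('top','t1');arms(s);jugyaw(s);jugyaw(load('top0'))"
```

```text
t 6.9333 r 0.12391287295897162 b -98.96111239749266 [ 0.50269883 -0.03080043  0.05535537] [1.79999564e+02 9.42240127e-03 1.70097971e+02] [-0.00514599 -0.01873932 -0.83229692]
arms hist [(10, 58), (15, 14), (130, 78)]
jug far [(-30, 3), (-25, 7), (150, 13), (155, 9)]
line 155.14070350264217
jug far [(-160, 4), (-155, 15), (-150, 4), (25, 5), (30, 1)]
line 27.77378271084072
```

Emit:
servo_tool --plan '[{"offset": [0.043,0,0],"dr": [0,0,0.00556],"jaw": 0},{"offset": [0.043,0,0],"dr": [0,0,0.00556],"jaw": 0},{"offset": [0.043,0,0],"dr": [0,0,0.00556],"jaw": 0},{"offset": [0.043,0,0],"dr": [0,0,0.00556],"jaw": 0},{"offset": [0.043,0,0],"dr": [0,0,0.00556],"jaw": 0},{"offset": [0.043,0,0],"dr": [0,0,0.00556],"jaw": 0},{"offset": [0.043,0,0],"dr": [0,0,0.00556],"jaw": 0},{"offset": [0.043,0,0],"dr": [0,0,0.00556],"jaw": 0},{"offset": [0.043,0,0],"dr": [0,0,0.00556],"jaw": 0},{"offset": [0.043,0,0],"dr": [0,0,0.00556],"jaw": 0},{"offset": [0.043,0,0],"dr": [0,0,0.00556],"jaw": 0},{"offset": [0.043,0,0],"dr": [0,0,0.00556],"jaw": 0}]'

```text
time_s: 7.98
tool_pos: [0.455, -0.0126, 0.0553]
eef_rot: [-180.0, 0.0, 146.1]
contact_force: [0.0, -0.8, -1.1]
grip_width: -0.0
gripper_force: 0.3
```

Emit:
servo_tool --plan '[{"offset": [0.043,0,0],"dr": [0,0,0.00556],"jaw": 0},{"offset": [0.043,0,0],"dr": [0,0,0.00556],"jaw": 0},{"offset": [0.043,0,0],"dr": [0,0,0.00556],"jaw": 0},{"offset": [0.043,0,0],"dr": [0,0,0.00556],"jaw": 0},{"offset": [0.043,0,0],"dr": [0,0,0.00556],"jaw": 0},{"offset": [0.043,0,0],"dr": [0,0,0.00556],"jaw": 0},{"offset": [0.043,0,0],"dr": [0,0,0.00556],"jaw": 0},{"offset": [0.043,0,0],"dr": [0,0,0.00556],"jaw": 0},{"offset": [0.043,0,0],"dr": [0,0,0.00556],"jaw": 0},{"offset": [0.043,0,0],"dr": [0,0,0.00556],"jaw": 0},{"offset": [0.043,0,0],"dr": [0,0,0.00556],"jaw": 0},{"offset": [0.043,0,0],"dr": [0,0,0.00556],"jaw": 0}]'

```text
time_s: 8.98
tool_pos: [0.4185, 0.0235, 0.0553]
eef_rot: [-180.0, 0.0, 122.1]
contact_force: [-0.0, -0.9, -0.4]
grip_width: 0.0005
gripper_force: 0.4
```

Emit:
servo_tool --plan '[{"offset": [0.043,0,0],"dr": [0,0,0.00556],"jaw": 0},{"offset": [0.043,0,0],"dr": [0,0,0.00556],"jaw": 0},{"offset": [0.043,0,0],"dr": [0,0,0.00556],"jaw": 0},{"offset": [0.043,0,0],"dr": [0,0,0.00556],"jaw": 0},{"offset": [0.043,0,0],"dr": [0,0,0.00556],"jaw": 0},{"offset": [0.043,0,0],"dr": [0,0,0.00556],"jaw": 0},{"offset": [0.043,0,0],"dr": [0,0,0.00556],"jaw": 0},{"offset": [0.043,0,0],"dr": [0,0,0.00556],"jaw": 0},{"offset": [0.043,0,0],"dr": [0,0,0.00556],"jaw": 0},{"offset": [0.043,0,0],"dr": [0,0,0.00556],"jaw": 0},{"offset": [0.043,0,0],"dr": [0,0,0.00556],"jaw": 0},{"offset": [0.043,0,0],"dr": [0,0,0.00556],"jaw": 0}]'

```text
time_s: 9.98
tool_pos: [0.4, 0.0713, 0.0553]
eef_rot: [-180.0, 0.0, 98.1]
contact_force: [-0.1, -1.1, 0.8]
grip_width: -0.0
gripper_force: 0.4
```

```bash
python3 -c "
from h import *
pol();s=snap('top','t2');arms(s);jugyaw(s)"
```

```text
t 9.9833 r 0.12371471974778789 b -170.5502149395914 [0.3999641  0.07128813 0.05530125] [-1.79985442e+02  1.41186163e-02  9.81018216e+01] [-0.06050958 -1.09854041  0.80153104]
arms hist [(-65, 6), (-60, 72), (60, 79)]
jug far [(-100, 1), (-95, 6), (75, 3), (80, 14), (85, 9)]
line 84.96775090195172
```

Emit:
servo_tool --plan '[{"offset": [0.0323,0,0],"dr": [0,0,0.00417],"jaw": 0},{"offset": [0.0323,0,0],"dr": [0,0,0.00417],"jaw": 0},{"offset": [0.0323,0,0],"dr": [0,0,0.00417],"jaw": 0},{"offset": [0.0323,0,0],"dr": [0,0,0.00417],"jaw": 0},{"offset": [0.0323,0,0],"dr": [0,0,0.00417],"jaw": 0},{"offset": [0.0323,0,0],"dr": [0,0,0.00417],"jaw": 0},{"offset": [0.0323,0,0],"dr": [0,0,0.00417],"jaw": 0},{"offset": [0.0323,0,0],"dr": [0,0,0.00417],"jaw": 0},{"offset": [0.0323,0,0],"dr": [0,0,0.00417],"jaw": 0},{"offset": [0.0323,0,0],"dr": [0,0,0.00417],"jaw": 0},{"offset": [0.0215,0,0],"dr": [0,0,0.00278],"jaw": 0},{"offset": [0.0107,0,0],"dr": [0,0,0.00139],"jaw": 0}]'

```text
time_s: 11.03
tool_pos: [0.3997, 0.1067, 0.0553]
eef_rot: [-180.0, 0.0, 81.7]
contact_force: [-1.2, 0.7, 0.2]
grip_width: 0.0
gripper_force: 0.4
```

```bash
python3 -c "
from h import *
pol();s=snap('top','t3');arms(s);jugyaw(s);w=snap('side','s3');jugyaw(w)
a=s['color'][175:325,140:340]
cv2.imwrite('pics/c3.png',cv2.resize(a,None,fx=4,fy=4,interpolation=2))"
```

```text
t 11.0333 r 0.12318308167742598 b 172.95486849128062 [0.39974697 0.10670854 0.05529277] [-1.79996301e+02  6.07975663e-03  8.16770434e+01] [-1.24372997  0.69120324  0.24214761]
arms hist [(-80, 26), (-75, 53), (40, 19), (45, 60)]
jug far [(-115, 2), (-110, 3), (60, 7), (65, 17), (70, 4)]
line 68.62400971891454
jug far [(-165, 1), (-120, 2), (-115, 20), (-110, 3), (60, 3), (65, 22), (70, 33), (75, 4)]
line 68.0018915587705
```

View pics/c3.png

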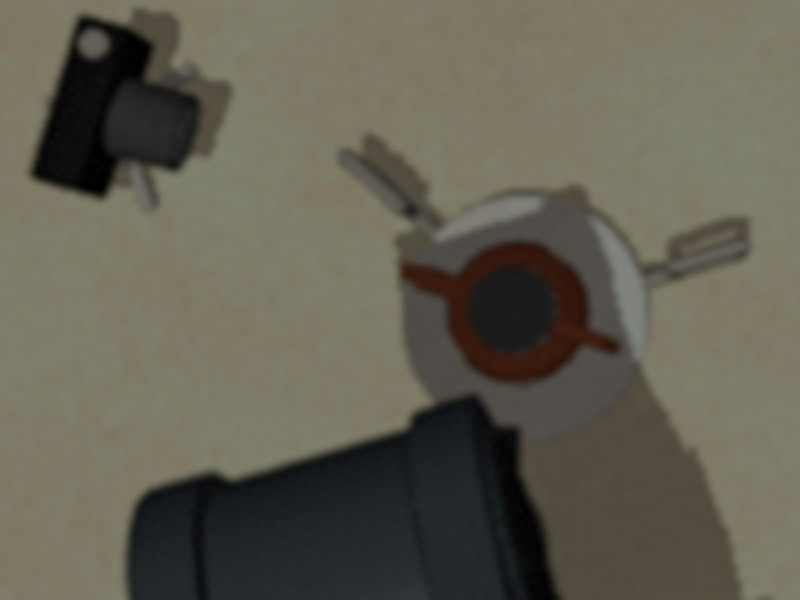

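The crop shows the spout tip at (405,270), the handle at (618,348) and the front of the lens at about (192,135). The spout still needs a few more degrees clockwise.

```bash
python3 -c "
from h import *
s=load('t3')
t=cr(s,404,270,.106)[:2];h=cr(s,617,347,.095)[:2];m=cr(s,512,308,.110)[:2];l=cr(s,192,135,.074)[:2]
l2=np.array([.632,.284])
print(t,h,m,l,'yaw',ang(t-h),ang(t-m),ang(t-C),'lens brg',ang(l-C),ang(l-m),ang(l2-C),'tip->lens',ang(l-t))
for f in('top0','side0'):
  X=cloud(load(f)).reshape(-1,3); k=X[(abs(X[:,0]-.645)<.08)&(abs(X[:,1]-.315)<.07)&(X[:,2]>.055)]
  e=np.array([np.cos(np.radians(72.6)),np.sin(np.radians(72.6))]); n=np.array([-e[1],e[0]])
  u=k[:,:2]@e; v=k[:,:2]@n; L=u<np.percentile(u,1)+.025
  b=u>u.max()-.03
  print(f,'front u',u.min(),'lens v mid',(np.percentile(v[L],2)+np.percentile(v[L],98))/2,np.ptp(v[L]),'body v',(v[b].min()+v[b].max())/2, 'u0 lens xyz',u.min()*e+n*(v[L].min()+v[L].max())/2)
"
```

```text
[0.54768332 0.15306225] [0.50119218 0.03352958] [0.52433019 0.09176015] [0.63242517 0.28096044] yaw 68.74691062129108 69.1455889013096 67.32134525707333 lens brg 59.751485777443825 60.25956597243039 60.24229224714644 tip->lens 56.47263244608552
top0 front u 0.4589879359725325 lens v mid -0.5185619048081358 0.04770701728477805 body v -0.518659554006011 u0 lens xyz [0.63231978 0.28284125]
side0 front u 0.45868791554615307 lens v mid -0.5146010600828944 0.045933342454633264 body v -0.517512356968395 u0 lens xyz [0.630006   0.28325194]
```

Emit:
servo_tool --plan '[{"offset": [0.0107,0,0],"dr": [0,0,0.00139],"jaw": 0},{"offset": [0.0215,0,0],"dr": [0,0,0.00278],"jaw": 0},{"offset": [0.0215,0,0],"dr": [0,0,0.00278],"jaw": 0},{"offset": [0.0215,0,0],"dr": [0,0,0.00278],"jaw": 0},{"offset": [0.0215,0,0],"dr": [0,0,0.00278],"jaw": 0},{"offset": [0.0215,0,0],"dr": [0,0,0.00278],"jaw": 0},{"offset": [0.0215,0,0],"dr": [0,0,0.00278],"jaw": 0},{"offset": [0.0215,0,0],"dr": [0,0,0.00278],"jaw": 0},{"offset": [0.0107,0,0],"dr": [0,0,0.00139],"jaw": 0},{"offset": [0,0,0],"dr": [0,0,0],"jaw": 0},{"offset": [0,0,0],"dr": [0,0,0],"jaw": 0},{"offset": [0,0,0],"dr": [0,0,0],"jaw": 0}]'

```text
time_s: 12.13
tool_pos: [0.4034, 0.1235, 0.0553]
eef_rot: [180.0, -0.0, 73.7]
contact_force: [-0.1, 0.9, -0.0]
grip_width: -0.0002
gripper_force: 0.0
```

```bash
python3 -c "
from h import *
pol();s=snap('top','t4');arms(s);jugyaw(s);w=snap('side','s4');jugyaw(w)
a=s['color'][175:325,140:340]
cv2.imwrite('pics/c4.png',cv2.resize(a,None,fx=4,fy=4,interpolation=2))"
```

```text
t 12.1333 r 0.12284733288654848 b 164.97168401511274 [0.40335432 0.12345387 0.05534189] [ 1.79993027e+02 -4.49769073e-03  7.36847245e+01] [-0.06916032  0.90178762 -0.03056037]
arms hist [(-85, 74), (35, 72), (40, 8)]
jug far [(-125, 1), (-120, 9), (50, 3), (55, 16), (60, 8)]
line 60.27344715184798
jug far [(-125, 20), (-120, 6), (55, 11), (60, 33), (65, 13)]
line 60.854614999339184
```

View pics/c4.png

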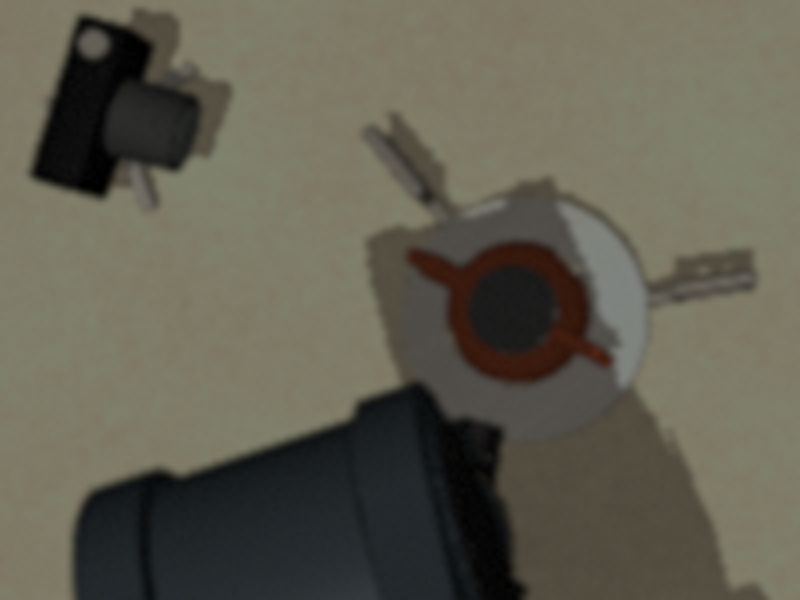

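The spout now points along about 60.4°, and the lens is at 60.1°: in the crop the tip is at (410,255), the handle at (607,360) and the lens at (192,135), and the table is still. I'll back off, lift and locate the button.

Emit:
servo_tool --plan '[{"offset": [-0.05,0,0],"dr": [0,0,0],"jaw": 0},{"offset": [-0.1,0,0],"dr": [0,0,0],"jaw": 0},{"offset": [-0.1,0,0],"dr": [0,0,0],"jaw": 0},{"offset": [0,0,0],"dr": [0,0,0],"jaw": 0},{"offset": [0,0,-0.2],"dr": [0,0,0],"jaw": 0},{"offset": [0,0,-0.25],"dr": [0,0,0],"jaw": 0},{"offset": [0,0,-0.25],"dr": [0,0,0],"jaw": 0},{"offset": [0,0,-0.25],"dr": [0,0,0],"jaw": 0},{"offset": [0,0,-0.25],"dr": [0,0,0],"jaw": 0},{"offset": [0,0,-0.2],"dr": [0,0,0],"jaw": 0},{"offset": [0,0,0],"dr": [0,0,0],"jaw": 0}]'

```text
time_s: 13.15
tool_pos: [0.3978, 0.0995, 0.1989]
eef_rot: [179.7, -0.2, 73.6]
contact_force: [-0.1, -0.2, 0.5]
grip_width: 0.0
gripper_force: 0.0
```

```bash
python3 -c "
from h import *
p=bot.observe();print(p['tool_pos'],p['eef_rot'])
for f in('t4','side0'):
  s=load(f);X=cloud(s);g=s['color'].mean(2)
  near=(np.hypot(X[...,0]-.441,X[...,1]+.328)<.05)
  for lo,hi in((.010,.018),(.018,.03)):
    k=X[near&(X[...,2]>lo)&(X[...,2]<hi)]; print(f,lo,len(k),(k.min(0)+k.max(0))/2,np.ptp(k,axis=0))
a=load('t4')['color'][263:303,425:465];b=load('side0')['color'][177:217,367:407]
cv2.imwrite('pics/b.png',np.hstack([cv2.resize(i,None,fx=10,fy=10,interpolation=2) for i in(a,b)]))
"
```

```text
[0.39780708 0.09951957 0.19885594] [ 1.79746133e+02 -1.52444275e-01  7.36410397e+01]
t4 0.01 139 [ 0.44367797 -0.32361279  0.01398047] [0.0443363  0.06404785 0.00794219]
t4 0.018 127 [ 0.44379875 -0.33292455  0.02288799] [0.02932379 0.02963935 0.00944847]
side0 0.01 75 [ 0.44244286 -0.32594519  0.0139696 ] [0.04492236 0.03981669 0.00777354]
side0 0.018 67 [ 0.44198678 -0.32967276  0.02283354] [0.03057567 0.0361045  0.00883978]
```

View pics/b.png

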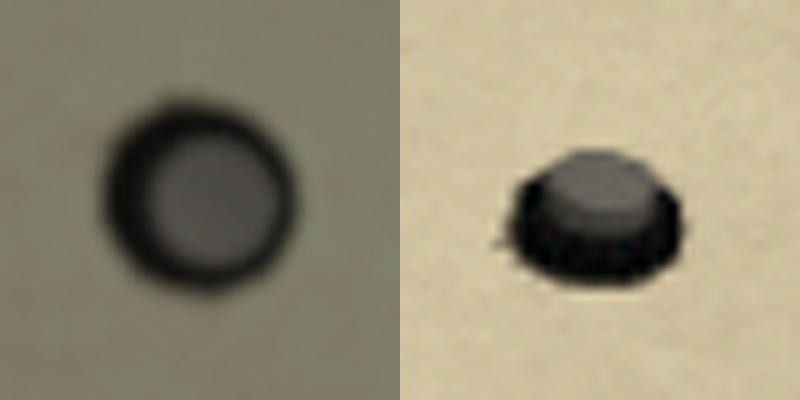

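The grey button sits inside its black ring: crop (215,200) from the top and (600,182) from the side, giving about (0.4425, -0.331). It is the only such button in view.

Emit:
servo_tool --plan '[{"offset": [-0.2,0.082,0],"dr": [0,0,0],"jaw": 0},{"offset": [-0.2,0.082,0],"dr": [0,0,0],"jaw": 0},{"offset": [-0.2,0.082,0],"dr": [0,0,0],"jaw": 0},{"offset": [-0.2,0.082,0],"dr": [0,0,0],"jaw": 0},{"offset": [-0.2,0.082,0],"dr": [0,0,0],"jaw": 0},{"offset": [-0.2,0.082,0],"dr": [0,0,0],"jaw": 0},{"offset": [-0.2,0.082,0],"dr": [0,0,0],"jaw": 0},{"offset": [-0.2,0.082,0],"dr": [0,0,0],"jaw": 0},{"offset": [-0.2,0.082,0],"dr": [0,0,0],"jaw": 0},{"offset": [-0.2,0.082,0],"dr": [0,0,0],"jaw": 0}]'

```text
time_s: 13.98
tool_pos: [0.4183, -0.1169, 0.1949]
eef_rot: [-180.0, -0.0, 73.6]
contact_force: [-0.1, 0.1, 0.5]
grip_width: -0.0003
gripper_force: 0.0
```

Emit:
servo_tool --plan '[{"offset": [-0.2,0.082,0],"dr": [0,0,0],"jaw": 0},{"offset": [-0.2,0.082,0],"dr": [0,0,0],"jaw": 0},{"offset": [-0.2,0.082,0],"dr": [0,0,0],"jaw": 0},{"offset": [-0.2,0.082,0],"dr": [0,0,0],"jaw": 0},{"offset": [-0.2,0.082,0],"dr": [0,0,0],"jaw": 0},{"offset": [-0.2,0.082,0],"dr": [0,0,0],"jaw": 0},{"offset": [-0.2,0.082,0],"dr": [0,0,0],"jaw": 0},{"offset": [-0.2,0.082,0],"dr": [0,0,0],"jaw": 0},{"offset": [-0.2,0.082,0],"dr": [0,0,0],"jaw": 0},{"offset": [-0.2,0.082,0],"dr": [0,0,0],"jaw": 0},{"offset": [0,0,0],"dr": [0,0,0],"jaw": 0},{"offset": [0,0,0],"dr": [0,0,0],"jaw": 0}]'

```text
time_s: 14.98
tool_pos: [0.4406, -0.3314, 0.1945]
eef_rot: [-179.9, -0.0, 73.6]
contact_force: [0.3, 1.1, -0.1]
grip_width: 0.0002
gripper_force: 0.0
```

```bash
python3 -c "
from h import *
s=snap('top','t5');arms(s);jugyaw(s);w=snap('side','s5');jugyaw(w);o=bot.observe();print(o['tool_pos'],o['eef_rot'])
t=[x for x in [0]]
a=s['color'][175:325,140:340]
cv2.imwrite('pics/c5.png',cv2.resize(a,None,fx=4,fy=4,interpolation=2))"
```

```text
arms hist [(-85, 74), (35, 68), (40, 7), (155, 75)]
jug far [(-120, 9), (50, 3), (55, 16), (60, 8)]
line 60.41583154420915
jug far [(-130, 1), (-125, 20), (-120, 4), (50, 1), (55, 13), (60, 29), (65, 15)]
line 60.67559509537303
[ 0.44078238 -0.33017742  0.19492306] [-1.79962560e+02 -2.35073822e-02  7.36553521e+01]
```

View pics/c5.png

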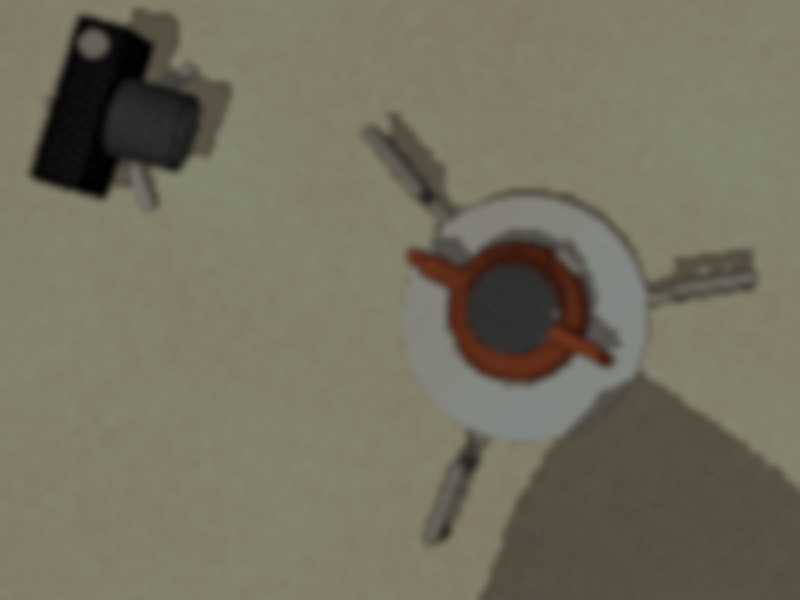

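The arm is clear; the jug is still at 60.5°, tip (410,255), and the turntable hasn't moved. Now the press.

Emit:
servo_tool --plan '[{"offset": [0,0,0.3],"dr": [0,0,0],"jaw": 0},{"offset": [0,0,0.3],"dr": [0,0,0],"jaw": 0},{"offset": [0,0,0.3],"dr": [0,0,0],"jaw": 0},{"offset": [0,0,0.3],"dr": [0,0,0],"jaw": 0},{"offset": [0,0,0.25],"dr": [0,0,0],"jaw": 0},{"offset": [0,0,0.15],"dr": [0,0,0],"jaw": 0},{"offset": [0,0,0.06],"dr": [0,0,0],"jaw": 0},{"offset": [0,0,0.03],"dr": [0,0,0],"jaw": 0},{"offset": [0,0,0.02],"dr": [0,0,0],"jaw": 0},{"offset": [0,0,0.02],"dr": [0,0,0],"jaw": 0},{"offset": [0,0,0.02],"dr": [0,0,0],"jaw": 0},{"offset": [0,0,0],"dr": [0,0,0],"jaw": 0}]'

```text
time_s: 16.08
tool_pos: [0.4417, -0.3308, 0.0208]
eef_rot: [179.9, 0.0, 73.7]
contact_force: [0.5, -0.0, 0.8]
grip_width: 0.0001
gripper_force: 0.8
```

Emit:
servo_tool --plan '[{"offset": [0,0,0.01],"dr": [0,0,0],"jaw": 0},{"offset": [0,0,0.01],"dr": [0,0,0],"jaw": 0},{"offset": [0,0,0.01],"dr": [0,0,0],"jaw": 0},{"offset": [0,0,0.01],"dr": [0,0,0],"jaw": 0},{"offset": [0,0,0.01],"dr": [0,0,0],"jaw": 0},{"offset": [0,0,0],"dr": [0,0,0],"jaw": 0},{"offset": [0,0,0],"dr": [0,0,0],"jaw": 0}]'

```text
time_s: 16.67
tool_pos: [0.4417, -0.3308, 0.0159]
eef_rot: [179.9, 0.0, 73.7]
contact_force: [0.9, 1.4, 11.0]
grip_width: 0.0002
gripper_force: 5.5
```

The reading is 11 N at z = 0.0159, so the button is fully down. Letting go.

Emit:
servo_tool --plan '[{"offset": [0,0,-0.03],"dr": [0,0,0],"jaw": 0},{"offset": [0,0,-0.05],"dr": [0,0,0],"jaw": 0},{"offset": [0,0,-0.15],"dr": [0,0,0],"jaw": 0},{"offset": [0,0,-0.25],"dr": [0,0,0],"jaw": 0},{"offset": [0,0,-0.25],"dr": [0,0,0],"jaw": 0},{"offset": [0,0,-0.25],"dr": [0,0,0],"jaw": 0},{"offset": [0,0,-0.2],"dr": [0,0,0],"jaw": 0},{"offset": [0,0,0],"dr": [0,0,0],"jaw": 0},{"offset": [0,0,0],"dr": [0,0,0],"jaw": 0},{"offset": [0,0,0],"dr": [0,0,0],"jaw": 0},{"offset": [0,0,0],"dr": [0,0,0],"jaw": 0}]'

```text
time_s: 17.58
tool_pos: [0.4405, -0.33, 0.1322]
eef_rot: [-179.9, -0.0, 73.7]
contact_force: [-0.2, 0.1, -1.3]
grip_width: -0.0002
gripper_force: 0.0
```

```bash
python3 -c "
from h import *
s=snap('top','t6');jugyaw(s);o=bot.observe();print(o['tool_pos'],o['contact_force']);print(bot.job_done())"
```

```text
jug far [(-120, 9), (50, 3), (55, 16), (60, 8)]
line 60.41685035799364
[ 0.44056099 -0.33007755  0.13221404] [-0.04652494 -0.14671021 -0.11256751]
the job is handed in; nothing more can be done
None
```

The job is handed in: the spout points at the lens to within about 1° by my measurement (jug about 60.5°, lens about 60.1°), and I then pressed the release fully (11 N) and let go, with the arm clear and touching nothing at about 17.6 s.

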